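Set the hanging encoder ring on the test spindle

TASK

Take the ring lifter by its red handle, lift it out of the fork of its parking stand and pull it free of the orange spring clip, then carry the hanging steel ring over to the test spindle. Steady it, so that it hangs quite still, clear above and centred over the brass cone for three seconds, then lower it gently over the cone until it lies flat on the spindle, and let go of the handle. The ring itself must touch nothing, neither hand nor bench nor equipment, until it comes down on the spindle, and the other things on the bench stay where they are.

Things in the scene. Friction and masses are not known exactly. Their poses are not given: they have to be found in the camera images.
- handle: Red handle of the ring lifter: upright square grip 26 x 26 mm, from 23 mm below to 17 mm above its origin (the middle of the grip); z up, x and y square to its sides. Grip it from above with the TCP at the origin. Below the grip a steel collar 44 mm across (23 to 29 mm under the origin) and a 12 mm stem. Weighs 0.1 kg; when let go at the end it just tips over to its joint's stop.
- shackle (a point): Shackle (universal joint) 45 mm below the handle's origin, free about the handle's x and y up to 0.5 rad each way with hardly any friction. From it hang the 12 mm lifter rod, three blue legs and the ring.
- ring: Steel ring, 96 mm outside, 60 mm bore, 20 mm high, fixed to the lifter's legs; origin: centre of its underside, 225 mm below the shackle; z is its axis. Rod, legs and ring weigh about 0.68 kg (differs from run to run), centre of mass about 200 mm below the shackle: swings like a simple pendulum of about 210 mm, period 0.92 s, and dies away only in half a minute or more.
- stand: Parking stand, fixed. Origin on the bench straight below the parked handle; x points to its 30 mm square post, whose near face is at x = 110 mm. Base plate 10 mm thick, x -45 to 155 mm, 65 mm either side.
- fork (a point): Middle of the fork on the stand, on its upper side 311 mm above the bench: two tines 12 mm wide, gap 26 mm, carry the collar from below and point to the stand's -x. They end 36 mm from here, with lips 5 mm high: lift the handle 10 to 15 mm (not over 20) and draw it out along the stand's -x; 75 mm out it is clear.
- clip (a point): Orange spring clip on the stand, 200 mm above the bench (95 mm below the parked shackle), round the lifter rod and open to the stand's -x. It holds the rod while the handle is drawn out the first 10 to 40 mm and the rod leans, then lets go with a snap (about 2 to 4 N) and the ring swings.
- spindle: Rotary test spindle, fixed: grey base 150 x 150 x 18 mm, dark steel face plate 120 mm across whose upper side, the seat for the ring, is 25 mm above the bench. Origin at the centre of the underside, z up.
- cone_top (a point): Top of the brass centring cone in the middle of the spindle, 55 mm above the bench; the cone is 24 mm across at the top and 52 mm at its foot on the seat, 30 mm high.
- plate: Bystander: aluminium fixture plate 110 x 90 x 14 mm, loose; origin under its centre.
- head0: Bystander: round grey sensor head 48 mm across, 20 mm high, with a cable stub; origin under its centre.
- head1: Bystander: a second sensor head like the first.
- bin: Bystander: yellow bin 150 x 110 x 60 mm with black O-rings; origin under its centre.
- carton: Bystander: open cardboard box 90 x 90 mm, 150 mm high with its flaps; origin under its centre.
- organiser: Bystander: clear small-parts box 100 x 150 mm with its lid up, 115 mm high; origin under its centre.
- screwdriver: Bystander: black electric screwdriver 250 mm long, lying, 45 mm high; origin under its middle.

How it is judged:
On the way, in this order (a step that is already met when the one before it is completed fails the run):
1. the lifter is out of the fork and the clip (horizontal distance between each of handle, ring and stand above 0.08 m), for 0.1 s.
2. the ring hangs still over the cone for 3 s: its centre stays within 12 mm of the cone's axis, its underside 5 to 70 mm above the cone's top (horizontal distance between ring and cone_top below 0.012 m and z of ring in the frame of cone_top between 0.005 and 0.07 m), for 3 s.
At the end, for the whole second after the job is handed in: The ring lies flat on the spindle's seat round the cone: centre within 10 mm of the cone's axis, underside within 6 mm of the seat, tilt under 0.06 rad, at rest, the handle released and at rest (horizontal distance between ring and cone_top below 0.01 m and z of ring in the frame of spindle below 0.031 m and angle between ring's own z axis and vertical below 0.06 rad and linear speed of ring below 0.03 m/s and linear speed of handle below 0.05 m/s); the robot touches nothing.
It fails at once if the ring touches something before it comes down on the spindle (over 1 N, more than 25 mm off the cone's axis) (contact force between ring and anything else above 1 N and horizontal distance between ring and spindle above 0.025 m).
It fails at once if the robot touches the ring (contact force between ring and the fingers above 1 N or contact force between ring and the arm above 1 N).
It fails at once if the ring hits the spindle hard (over 40 N) (contact force between ring and spindle above 40 N).
It fails at once if a bystander is moved by more than 25 mm (distance of any of plate, head0, head1, bin, carton, organiser, screwdriver from where it was at the start of the episode above 0.025 m).
It also fails if it takes over 43 s, if anything falls off the work surface, if the arm or the gripper's body presses on something with over 40 N, if the wrist force passes 120 N, or if a joint passes its speed limit or range.

ROBOT

A 6-joint arm with a two-finger parallel gripper is mounted at the origin on the work surface. World frame = base frame: x ahead of the robot, y to its left, z up, the work surface at z = 0. Lengths are in m, angles in rad, forces in N, time in s.
With the tool pointing down it reaches from about 0.35 to 0.975 m from the base axis. Payload 4.9 kg.
Tool frame: the origin (TCP) lies between the finger pads, 19 mm behind the fingertips; this is the grasp point; z points along the fingers, y is the line along which they close (so a half turn about z gives the same grasp; the last joint's range is limited). The gripper opens to 85 mm and grips with 20 to 120 N. Pads are 22 mm wide; open, the fingers measure 114 mm over their backs; the gripper's body (76 mm by 85 mm) begins 54 mm behind the grasp point. The pads swing forward as they close: fully open they stand 13 mm farther back than shut.
Start: joints at [-1.417, 0.053, 1.613, -0, 1.476, -0.119], TCP at [0.168, -0.602, 0.25] pointing down, gripper open.
Joint ranges: [-3.01, 3.01], [-1.01, 2.22], [0.06, 2.58], [-1.02, 4.17], [0.09, 2.62], [-3.14, 3.14]. Speed limits (rad/s): [2.57, 2.57, 3.14, 3.14, 3.14, 3.14].

INTERFACE

Orientations are given as a rotation vector (axis times angle).
In Python, from station import status, viewer, finish_job gives the robot as it stands.
- The arm moves only by the shell command python3 -m jog 'ROWS' [FORCE]. ROWS is JSON, a list of rows, each a list of 7 numbers: the turn, a rotation vector about the tool's x, y, z each as a share of 5 degrees, from -1 to 1, then the shift along the tool's x, y, z each as a share of 30 mm, from -1 to 1, then the opening, from -1 (shut) to 1 (fully open). A call has 1 to 5 rows; each row shifts and turns the commanded pose from where the row before left it, along the tool's axes as they then stand; what a row does not reach is not made up. A row lasts 1/8 s, in which the tool goes at most 62.5 mm and 10.7 degrees, less where a joint would pass 70% of its speed; a pose out of reach is approached as far as the arm can. A call with a number of a shift or a turn outside -1 to 1 is refused whole. A call with a gripper value outside its range is refused whole. The fingers move at their own pace and stop on an object; FORCE is the grip in N (left out, the last holds). Time passes only in rows, so rows that do not move let the fingers close. It gives the time, the measured TCP pose, the force, the opening and the grip force at its end, in the units of the state.
- status.get_obs(): the state, without advancing time (a new reading comes with each control period).
- viewer.get_image(name): name is "side" or "top"; returns a dict with "img" (400x640x3 uint8, red, green, blue), "fovy" (degrees; the focal length in pixels is half the picture's height over the tangent of half this angle, whatever the lens; pixels are square), "cx", "cy" (the principal point, pixels), "distortion" ([k1, k2, p1, p2, k3] as OpenCV has them; the pictures are not rectified), "rvec" (rotation vector, rad) and "tvec" (3), from world to camera coordinates, as OpenCV has them. Camera axes: x right, y down, z forward; pixel columns grow to the right and rows downward; lengths in m; the calibration is good to about 2 mm. A picture is of the moment at which its call begins. There is no depth.
- finish_job(): hands the job in; it is judged then, once.
The state is a dict: "t": time; "q": joint angles; "dq": joint speeds; "effort": joint torques, N m; "tool_pos": TCP position; "tool_rot": TCP orientation; "contact_force": force on the tool from outside, world axes, zero at the start; "wrist_torque": the same for the moment, N m; "opening": finger opening in m; "grip_force": force on a finger pad.
Only numpy, scipy, OpenCV 4.12 (cv2) and the standard library are available. Lean on these libraries where they do the work, as an engineer would, in place of code of your own. Each camera call takes 0.05 s, during which the arm holds its last target. There are 200 camera calls.

## Working session

There is one attempt and no reset: what is moved stays moved. The work goes in short steps, Python scripts to look and compute and a shell command to move; the robot and the scene stay as the last step left them, time stands still between calls to the robot, and variables do not carry over. Pictures are saved under pics/ and viewed, at most 10 in all, crops included, and the job is handed in when it is done.

```bash
ls; mkdir -p pics; cat > h.py <<'E'
import numpy as np, cv2
from station import status, viewer
from scipy.spatial.transform import Rotation as R
def grab(n,save=None):
    d=viewer.get_image(n)
    if save: cv2.imwrite(save,d['img'][:,:,::-1])
    f=d['img'].shape[0]/2/np.tan(np.radians(d['fovy'])/2)
    d['K']=np.array([[f,0,d['cx']],[0,f,d['cy']],[0,0,1.]]); d['D']=np.array(d['distortion'],float)
    d['Rm']=cv2.Rodrigues(np.array(d['rvec'],float))[0]; d['t']=np.array(d['tvec'],float).ravel()
    return d
def atz(d,px,z):
    u=cv2.undistortPoints(np.array(px,float).reshape(-1,1,2),d['K'],d['D']).reshape(-1,2)
    c=-d['Rm'].T@d['t']; r=np.c_[u,np.ones(len(u))]@d['Rm']
    return c+r*((z-c[2])/r[:,2])[:,None]
def proj(d,P):
    return cv2.projectPoints(np.array(P,float).reshape(-1,1,3),np.array(d['rvec'],float),d['t'],d['K'],d['D'])[0].reshape(-1,2)
E
python3 - <<'E'
from h import *
for n in('side','top'):
    d=grab(n,f'pics/{n}0.png'); print(n,d['fovy'],-d['Rm'].T@d['t'],d['Rm'].round(3).tolist(),d['D'])
o=status.get_obs(); print(o)
E
```

```text
pics
side 45.70965582552328 [0.29956793 1.10533308 0.91985918] [[-0.98, -0.2, -0.002], [-0.102, 0.506, -0.856], [0.173, -0.839, -0.516]] [-0.00282391  0.          0.          0.          0.        ]
top 57.934165333520816 [ 0.35708393 -0.01844194  1.5207892 ] [[0.01, -1.0, -0.005], [-0.99, -0.01, -0.14], [0.14, 0.007, -0.99]] [-0.07675018  0.          0.          0.          0.        ]
{'t': 0.1, 'q': array([-1.41699598e+00,  5.32852677e-02,  1.61417438e+00, -3.67946120e-06,
        1.47595808e+00, -1.19019014e-01]), 'dq': array([ 0.00087949, -0.00101196, -0.00244028,  0.00128944,  0.00155876,
        0.00101537]), 'effort': array([-1.17593136e-04, -3.94906318e+01, -3.71361029e+01, -1.52594430e-04,
        3.97142605e-03, -7.64520223e-06]), 'tool_pos': array([ 0.16831169, -0.60136469,  0.24887879]), 'tool_rot': array([-3.11060134e+00, -4.26968264e-01,  5.55734940e-05]), 'contact_force': array([ 0.24949187,  0.62898369, -0.79424761]), 'wrist_torque': array([-0.01846322, -0.03273832,  0.00817694]), 'grip_force': 0.0, 'opening': 0.08558864396486235}
```

View pics/side0.png

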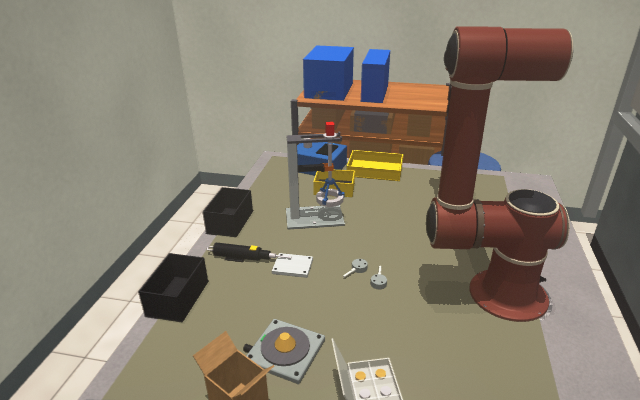

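View pics/top0.png

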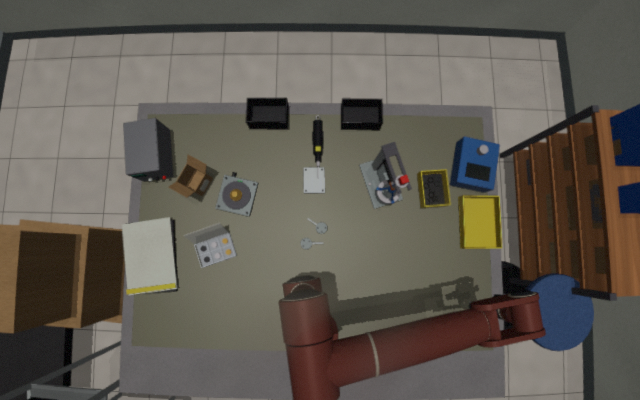

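The side view shows the handle at (330,128) over its stand, the spindle cone at (285,340), carton (237,372) and organiser (372,380). In the top view the handle is at (403,180) and the cone at (236,195). I'll enlarge these.

```bash
python3 - <<'E'
import cv2,numpy as np
s=cv2.imread('pics/side0.png');t=cv2.imread('pics/top0.png')
def c(i,x,y,w=80,h=60): return cv2.resize(i[y:y+h,x:x+w],(400,300),interpolation=cv2.INTER_CUBIC)
m=np.vstack([np.hstack([c(s,285,110,),c(s,245,315)]),np.hstack([c(t,355,145),c(t,180,150)])])
cv2.imwrite('pics/m1.png',m)
for n,i in(('s',s),('t',t)):
    h=cv2.cvtColor(i,cv2.COLOR_BGR2HSV)
    for nm,lo,hi,box in(('red',(0,180,90),(6,255,255),(300,110,430,200)),('red2',(174,180,90),(180,255,255),(300,110,430,200)),('brass',(10,150,120),(25,255,255),(220,180,310,360))):
        k=cv2.inRange(h,lo,hi); z=np.zeros_like(k); x0,y0,x1,y1=box; z[y0:y1,x0:x1]=k[y0:y1,x0:x1]
        N,l,st,ce=cv2.connectedComponentsWithStats(z)
        print(n,nm,[(st[j].tolist(),ce[j].round(1).tolist()) for j in range(1,N) if st[j][4]>8])
E
```

```text
s red [([326, 122, 8, 13, 88], [329.8, 127.7])]
s red2 []
s brass [([275, 333, 20, 19, 287], [284.6, 342.5])]
t red [([400, 175, 8, 9, 49], [403.7, 179.1])]
t red2 []
t brass [([232, 191, 5, 6, 22], [233.7, 193.2])]
```

View pics/m1.png

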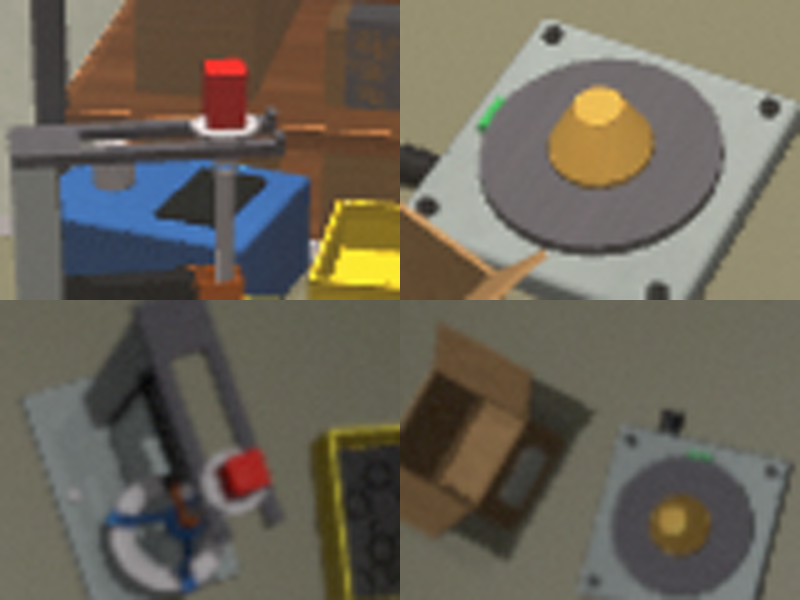

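The crops show the handle's top face near side (330,123) and top (404,178.5), and the cone's top near side (285,336) and top (234.6,194). I need the stand's direction more precisely.

```bash
python3 - <<'E'
from h import *
t=cv2.imread('pics/top0.png')
cv2.imwrite('pics/m2.png',cv2.resize(t[141:213,355:430],None,fx=8,fy=8,interpolation=cv2.INTER_CUBIC))
s=grab('side');d=grab('top')
print('handle top',atz(s,[(330,123)],.357),atz(d,[(404.2,178.6)],.357))
print('cone top',atz(s,[(285,336)],.055),atz(d,[(234.6,194)],.055))
print('face',atz(s,[(245+(480+723)/2/5-80,315+(60+250)/2/5)],.025),atz(d,[(236.6,195)],.025))
E
```

```text
handle top [[ 0.57412814 -0.30019339  0.357     ]] [[ 0.57606055 -0.29872861  0.357     ]]
cone top [[0.56095073 0.32644433 0.055     ]] [[0.56172686 0.32798677 0.055     ]]
face [[0.56050684 0.33045472 0.025     ]] [[0.56175638 0.32641983 0.025     ]]
```

View pics/m2.png

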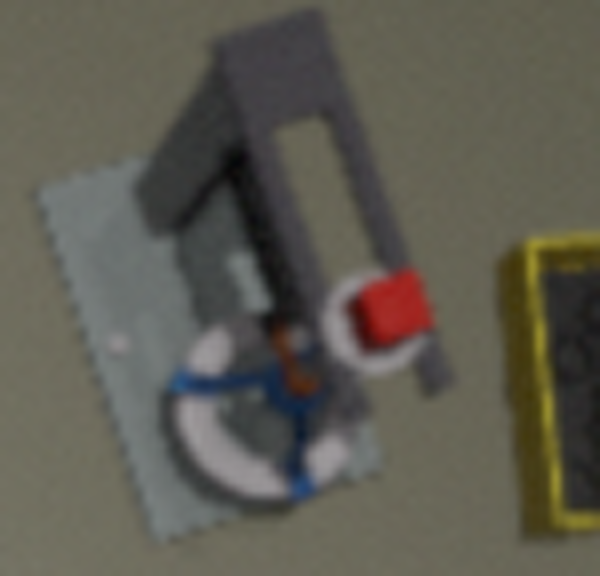

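The enlarged top crop shows the fork's right outer edge running (322,15)→(452,380) and the base's left edge (42,190)→(158,540), crop pixels at 8x.

```bash
python3 - <<'E'
from h import *
d=grab('top');s=grab('side')
for a,b,z in(((322,15),(452,380),.311),((42,190),(158,540),.01),((42,190),(158,540),.0),((218,50),(325,330),.311)):
    P=atz(d,[(355+p[0]/8-.4,141+p[1]/8-.4) for p in(a,b)],z); v=P[1]-P[0]; print(z,P[:,:2].round(4).tolist(),np.degrees(np.arctan2(v[1],v[0])))
# base plate bottom edge (along y)
P=atz(d,[(355+p[0]/8-.4,141+p[1]/8-.4) for p in((158,540),(382,468))],.01);v=P[1]-P[0];print(np.degrees(np.arctan2(v[1],v[0])))
def box(yaw,c,z):
    r=R.from_euler('z',yaw,degrees=True).as_matrix(); return np.array([r@[x,y,0]+[*c,z] for x,y in((-.013,-.013),(.013,-.013),(.013,.013),(-.013,.013))])
print('hbox top8x',(proj(d,box(20,(.5755,-.2995),.357))-[355,141])*8+4)
print('hbox side',(proj(s,box(20,(.5745,-.2995),.357))))
print(proj(s,[(.575,-.2995,.357)]))
o=status.get_obs();Rt=R.from_rotvec(o['tool_rot']);print(Rt.as_matrix().round(3))
E
```

```text
0.311 [[0.7117, -0.2806], [0.5521, -0.3327]] -161.93658609955475
0.01 [[0.7013, -0.1932], [0.5139, -0.253]] -162.29807749246052
0.0 [[0.7036, -0.1943], [0.5149, -0.2545]] -162.29807749246052
0.311 [[0.6955, -0.2351], [0.5731, -0.2787]] -160.35911543994635
-71.77869704243318
hbox top8x [[440.25642053 325.24146923]
 [417.20370793 266.53261927]
 [358.75627451 287.11090975]
 [381.68860996 345.9789731 ]]
hbox side [[333.20745102 121.36327934]
 [325.2263899  121.81623693]
 [326.42405079 124.80648001]
 [334.51924774 124.34048601]]
[[329.69052757 123.05919427]]
[[ 0.963  0.269 -0.   ]
 [ 0.269 -0.963  0.001]
 [ 0.    -0.001 -1.   ]]
```

The stand's yaw is about 18° and the parked handle sits at about (0.575,-0.300). The cone is at (0.561,0.327). First I approach above the handle with the tool turned to 18°.

```bash
python3 -m jog '[[0,0,-0.48,0,0,-1,1],[0,0,0,1,-0.335,-1,1],[0,0,0,1,-0.335,-1,1],[0,0,0,1,-0.335,-1,1],[0,0,0,1,-0.335,-1,1]]' 60
python3 -m jog '[[0,0,0,1,-0.335,0,1],[0,0,0,1,-0.335,0,1],[0,0,0,1,-0.335,0,1],[0,0,0,1,-0.335,0,1],[0,0,0,1,-0.335,0,1]]'
python3 -m jog '[[0,0,0,1,-0.335,0,1],[0,0,0,1,-0.335,0,1],[0,0,0,1,-0.335,0,1],[0,0,0,1,-0.335,0,1],[0,0,0,0,0,0,1]]'
python3 - <<'E'
from h import *
o=status.get_obs();print(o['t'],o['tool_pos'],R.from_rotvec(o['tool_rot']).as_matrix().round(3).tolist())
M=R.from_rotvec(o['tool_rot']).as_matrix(); print(M.T@(np.array([.575,-.300,.340])-o['tool_pos'])/.03)
E
```

```text
t: 0.92
tool_pos: [0.2707, -0.5257, 0.4009]
tool_rot: [3.103, 0.492, 0.0]
contact_force: [-0.4, -0.5, -0.1]
opening: 0.0857
grip_force: 0.0
t: 1.55
tool_pos: [0.3979, -0.4316, 0.4]
tool_rot: [3.103, 0.492, -0.0]
contact_force: [-1.0, -0.7, -0.3]
opening: 0.0854
grip_force: 0.0
t: 2.17
tool_pos: [0.4999, -0.3557, 0.3997]
tool_rot: [-3.102, -0.497, 0.0]
contact_force: [-0.0, 0.2, 0.5]
opening: 0.0852
grip_force: 0.0
2.175 [ 0.49994843 -0.35566922  0.39971971] [[0.95, 0.312, -0.0], [0.312, -0.95, 0.0], [-0.0, -0.0, -1.0]]
[ 2.95624365 -0.98072644  1.99085801]
```

```bash
python3 -m jog '[[0,0,0,1,-0.33,0,1],[0,0,0,1,-0.33,0,1],[0,0,0,0.96,-0.32,0,1],[0,0,0,0,0,0,1],[0,0,0,0,0,0.7,1]]'
python3 -m jog '[[0,0,0,0,0,0.7,1],[0,0,0,0,0,0.55,1],[0,0,0,0,0,0,1]]'
python3 - <<'E'
from h import *
o=status.get_obs();M=R.from_rotvec(o['tool_rot']).as_matrix(); print(o['t'],o['tool_pos'],M.T@(np.array([.575,-.300,.340])-o['tool_pos'])/.03)
s=grab('side','pics/s2.png')['img'];t=grab('top','pics/t2.png')['img']
c=lambda i,x,y:cv2.resize(i[y:y+90,x:x+60],(400,600),interpolation=cv2.INTER_CUBIC)
cv2.imwrite('pics/m3.png',np.hstack([c(s,300,90),c(t,375,130)])[:,:,::-1])
E
```

```text
t: 2.8
tool_pos: [0.5741, -0.3026, 0.3807]
tool_rot: [3.1, 0.491, 0.004]
contact_force: [0.2, 0.4, -0.1]
opening: 0.0854
grip_force: 0.0
t: 3.18
tool_pos: [0.573, -0.3013, 0.3382]
tool_rot: [-3.1, -0.491, 0.006]
contact_force: [0.4, 1.5, -0.7]
opening: 0.0854
grip_force: 0.0
3.175 [ 0.57300542 -0.3012756   0.33820313] [ 0.07618563 -0.02013805 -0.06005065]
```

View pics/m3.png

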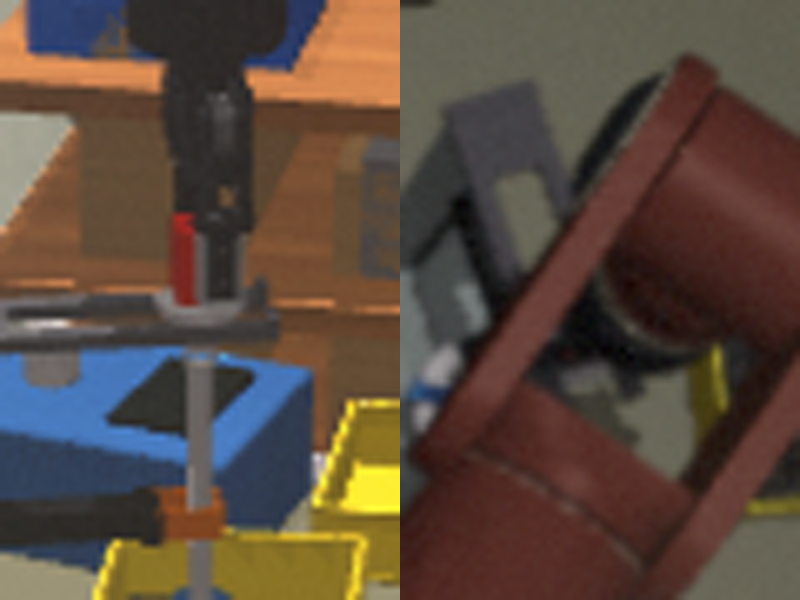

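The side crop shows the near finger beside the handle, about 4 mm too far toward the fork's open end, with the tips clear of the collar. I'll nudge it and close.

```bash
python3 -m jog '[[0,0,0,0.13,0,-0.05,1],[0,0,0,0,0,0,-1],[0,0,0,0,0,0,-1],[0,0,0,0,0,0,-1],[0,0,0,0,0,0,-1]]' 80
python3 -m jog '[[0,0,0,0,0,0,-1],[0,0,0,0,0,0,-1]]' 80
```

```text
t: 3.9
tool_pos: [0.578, -0.3006, 0.3436]
tool_rot: [3.102, 0.492, 0.001]
contact_force: [-0.6, -1.5, 0.9]
opening: 0.0249
grip_force: 79.8
t: 4.15
tool_pos: [0.578, -0.3006, 0.3436]
tool_rot: [3.102, 0.492, 0.001]
contact_force: [0.9, -1.5, 2.4]
opening: 0.0244
grip_force: 79.9
```

```bash
python3 -m jog '[[0,0,0,0,0,-0.22,-1],[0,0,0,0,0,-0.21,-1],[0,0,0,0,0,0,-1],[0,0,0,-0.2,0,0,-1],[0,0,0,-0.3,0,0,-1]]'
python3 -m jog '[[0,0,0,-0.35,0,0,-1],[0,0,0,-0.35,0,0,-1],[0,0,0,-0.35,0,0,-1],[0,0,0,-0.4,0,0,-1],[0,0,0,-0.45,0,0,-1]]'
python3 -m jog '[[0,0,0,-0.5,0,0,-1],[0,0,0,-0.5,0,0,-1],[0,0,0,-0.5,0,0,-1],[0,0,0,-0.4,0,-0.2,-1],[0,0,0,-0.2,0,-0.2,-1]]'
python3 - <<'E'
from h import *
np.set_printoptions(precision=4,suppress=True)
for k in range(4):
    o=status.get_obs(); d=grab('side',f'pics/a{k}.png')
    print(o['t'],o['tool_pos'],o['contact_force'])
i=np.hstack([cv2.resize(cv2.imread(f'pics/a{k}.png')[100:240,290:370],(400,600)) for k in(0,3)]);cv2.imwrite('pics/m4.png',i)
E
```

```text
t: 4.78
tool_pos: [0.5632, -0.3049, 0.3553]
tool_rot: [-3.102, -0.493, 0.001]
contact_force: [1.3, -0.7, -6.3]
opening: 0.0249
grip_force: 78.9
t: 5.4
tool_pos: [0.5081, -0.3229, 0.3558]
tool_rot: [-3.103, -0.492, 0.002]
contact_force: [-0.3, 0.5, -6.1]
opening: 0.0251
grip_force: 78.9
t: 6.02
tool_pos: [0.449, -0.3424, 0.3688]
tool_rot: [3.102, 0.491, 0.001]
contact_force: [0.0, -0.1, -6.3]
opening: 0.0252
grip_force: 78.9
6.025 [ 0.449  -0.3424  0.3688] [ 0.0113 -0.0747 -6.336 ]
6.075 [ 0.4489 -0.3428  0.3701] [-0.2604 -0.3687 -5.1608]
6.125 [ 0.4493 -0.3426  0.3697] [-0.6762  0.7361 -6.3399]
6.175 [ 0.4495 -0.3424  0.369 ] [-0.0582 -0.5345 -6.9619]
```

View pics/m4.png

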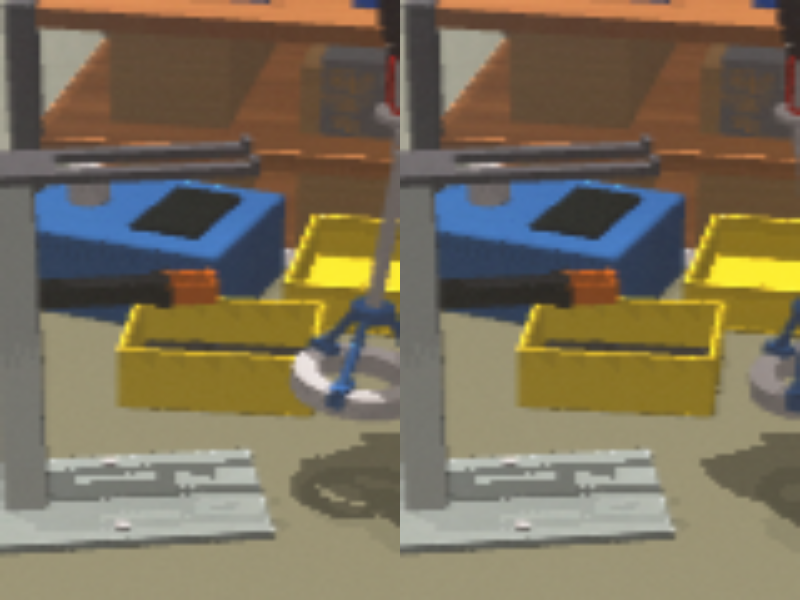

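The crops show the lifter out of fork and clip, swinging freely. I'll track the blue legs, fit the swing, and plan a transport that also cancels it.

```bash
cat > sw.py <<'E'
from h import *
from scipy.optimize import least_squares
np.set_printoptions(precision=4,suppress=True,linewidth=160)
def blue(d,roi):
    x0,y0,x1,y1=roi; h=cv2.cvtColor(d['img'][y0:y1,x0:x1],cv2.COLOR_RGB2HSV)
    m=cv2.inRange(h,(100,110,40),(125,255,255)); M=cv2.moments(m,True)
    return [M['m10']/M['m00']+x0,M['m01']/M['m00']+y0,M['m00']] if M['m00']>5 else [np.nan]*3
def measure(n,roi,w=None):
    T=[];P=[];H=[]
    for k in range(n):
        o=status.get_obs(); T.append(o['t']);H.append(o['tool_pos']); d=grab('side'); P.append(blue(d,roi))
    cv2.imwrite('pics/last.png',d['img'][:,:,::-1])
    T=np.array(T);P=np.array(P);H=np.mean(H,0); te=status.get_obs()['t']; tau=T-te
    ok=np.isfinite(P[:,0]); tau=tau[ok];P=P[ok]
    A=lambda w:np.c_[np.ones(len(tau)),np.cos(w*tau),np.sin(w*tau)]
    def res(w):
        a=A(w[0]); return (a@np.linalg.lstsq(a,P[:,:2],rcond=None)[0]-P[:,:2]).ravel()
    W=least_squares(res,[6.83],bounds=(6.4,7.3)).x[0] if w is None else w
    c=np.linalg.lstsq(A(W),P[:,:2],rcond=None)[0]
    zs=np.linspace(.02,.3,281); q=proj(d,[[*H[:2],H[2]-.045-z] for z in zs]); i=np.argmin(abs(q[:,1]-c[0,1])); L=zs[i]
    p0=np.array([*H[:2],H[2]-.045-L]); e=1e-3
    J=np.c_[(proj(d,p0+[e,0,0])-proj(d,p0))[0],(proj(d,p0+[0,e,0])-proj(d,p0))[0]]/e
    s=np.linalg.solve(J,c[1])*.21/L; sd=np.linalg.solve(J,c[2])*.21/L*W
    print('n',len(tau),'areas',P[:,2].min(),P[:,2].max(),'w',W,'rms px',np.sqrt(np.mean(res([W])**2)),'L',L,'mean px',c[0],'pred',q[i],'te',te,'H',H)
    print('s',s,'sd/w',sd/W,'amp mm',1000*np.hypot(s,sd/W))
    return s,sd,W,H
def plan(s,sd,w,D,n,cap=.029):
    """n rows of displacement (world), 1/8 s each, ending at rest with no swing"""
    dt=.125; X=[]
    for a in range(2):
        # velocity v_k const over row; velocity jump j at time t adds -j to sd
        t=np.arange(n+1)*dt; Tn=n*dt
        Jm=np.zeros((n+1,n)); 
        for k in range(n): Jm[k,k]+=1/dt; Jm[k+1,k]-=1/dt
        rs=-np.sin(w*(Tn-t))/w; rd=-np.cos(w*(Tn-t))
        C=np.vstack([rs@Jm,rd@Jm,np.ones(n)])
        b=np.array([-(s[a]*np.cos(w*Tn)+sd[a]/w*np.sin(w*Tn)),-(-s[a]*w*np.sin(w*Tn)+sd[a]*np.cos(w*Tn)),D[a]])
        Q=Jm.T@Jm+1e-6*np.eye(n)
        K=np.block([[Q,C.T],[C,np.zeros((3,3))]])
        X.append(np.linalg.solve(K,np.r_[np.zeros(n),b])[:n])
    return np.array(X).T
def rows(X):
    M=R.from_rotvec(status.get_obs()['tool_rot']).as_matrix()
    r=(np.c_[X,np.zeros(len(X))]@M)/.03
    for x in r: print('%.2f,%.2f'%(x[0],x[1]),end='  ')
    print('max',abs(r).max())
E
python3 - <<'E'
from sw import *
s,sd,w,H=measure(22,(315,170,425,215))
D=np.array([.561,.327])-H[:2]; print('D',D)
for n in(28,32): rows(plan(s,sd,w,D,n))
E
```

```text
n 22 areas 29.0 57.0 w 6.907567555135776 rms px 1.0636128186292348 L 0.18099999999999997 mean px [368.184  179.9077] pred [367.5084 179.9202] te 7.325 H [ 0.4495 -0.342   0.3678]
s [-0.0411 -0.0156] sd/w [0.0218 0.0158] amp mm [46.515  22.1979]
D [0.1115 0.669 ]
0.10,-0.15  0.23,-0.27  0.35,-0.37  0.39,-0.47  0.36,-0.57  0.30,-0.68  0.28,-0.77  0.33,-0.85  0.43,-0.91  0.53,-0.94  0.57,-0.97  0.53,-0.99  0.44,-1.02  0.38,-1.05  0.39,-1.07  0.46,-1.05  0.54,-1.02  0.57,-0.97  0.53,-0.92  0.42,-0.88  0.32,-0.84  0.28,-0.78  0.31,-0.70  0.37,-0.60  0.39,-0.48  0.34,-0.36  0.22,-0.24  0.09,-0.12  max 1.0654283687795676
0.09,-0.12  0.23,-0.23  0.34,-0.32  0.38,-0.40  0.35,-0.47  0.29,-0.53  0.27,-0.60  0.32,-0.67  0.42,-0.74  0.52,-0.79  0.56,-0.82  0.52,-0.84  0.44,-0.86  0.38,-0.88  0.38,-0.90  0.45,-0.92  0.53,-0.92  0.57,-0.92  0.52,-0.89  0.42,-0.86  0.32,-0.83  0.28,-0.80  0.31,-0.77  0.37,-0.73  0.39,-0.68  0.35,-0.61  0.23,-0.53  0.10,-0.45  0.01,-0.37  0.00,-0.29  0.03,-0.21  0.05,-0.11  max 0.9242042714127177
```

Swing amplitude is about 50 mm. I'm executing the 32-row plan.

```bash
python3 -m jog '[[0,0,0,0.09,-0.12,0,-1],[0,0,0,0.23,-0.23,0,-1],[0,0,0,0.34,-0.32,0,-1],[0,0,0,0.38,-0.40,0,-1],[0,0,0,0.35,-0.47,0,-1]]'
python3 -m jog '[[0,0,0,0.29,-0.53,0,-1],[0,0,0,0.27,-0.60,0,-1],[0,0,0,0.32,-0.67,0,-1],[0,0,0,0.42,-0.74,0,-1],[0,0,0,0.52,-0.79,0,-1]]'
python3 -m jog '[[0,0,0,0.56,-0.82,0,-1],[0,0,0,0.52,-0.84,0,-1],[0,0,0,0.44,-0.86,0,-1],[0,0,0,0.38,-0.88,0,-1],[0,0,0,0.38,-0.90,0,-1]]'
python3 -m jog '[[0,0,0,0.45,-0.92,0,-1],[0,0,0,0.53,-0.92,0,-1],[0,0,0,0.57,-0.92,0,-1],[0,0,0,0.52,-0.89,0,-1],[0,0,0,0.42,-0.86,0,-1]]'
python3 -m jog '[[0,0,0,0.32,-0.83,0,-1],[0,0,0,0.28,-0.80,0,-1],[0,0,0,0.31,-0.77,0,-1],[0,0,0,0.37,-0.73,0,-1],[0,0,0,0.39,-0.68,0,-1]]'
python3 -m jog '[[0,0,0,0.35,-0.61,0,-1],[0,0,0,0.23,-0.53,0,-1],[0,0,0,0.10,-0.45,0,-1],[0,0,0,0.01,-0.37,0,-1],[0,0,0,0,-0.29,0,-1]]'
python3 -m jog '[[0,0,0,0.03,-0.21,0,-1],[0,0,0,0.05,-0.11,0,-1]]'
python3 - <<'E'
from sw import *
o=status.get_obs();print(o['t'],o['tool_pos'],R.from_rotvec(o['tool_rot']).as_matrix().tolist())
d=grab('side');print(proj(d,[[*o['tool_pos'][:2],o['tool_pos'][2]-.045-.18]]))
s,sd,w,H=measure(20,(230,240,340,330),6.88)
D=np.array([.561,.327])-H[:2]; print('D',D)
rows(plan(s,sd,w,D,10))
E
```

```text
t: 7.95
tool_pos: [0.4754, -0.2839, 0.3679]
tool_rot: [-3.103, -0.493, -0.0]
contact_force: [-0.2, 0.4, -6.6]
opening: 0.0248
grip_force: 78.9
t: 8.57
tool_pos: [0.4959, -0.1717, 0.3681]
tool_rot: [3.103, 0.492, 0.001]
contact_force: [0.2, -0.4, -6.2]
opening: 0.0251
grip_force: 78.9
t: 9.2
tool_pos: [0.5206, -0.0276, 0.368]
tool_rot: [-3.103, -0.493, -0.0]
contact_force: [-0.4, -0.1, -5.8]
opening: 0.0245
grip_force: 78.9
t: 9.82
tool_pos: [0.5498, 0.1243, 0.368]
tool_rot: [-3.102, -0.493, -0.001]
contact_force: [0.5, 0.4, -5.9]
opening: 0.0249
grip_force: 78.9
t: 10.45
tool_pos: [0.5619, 0.2481, 0.368]
tool_rot: [-3.103, -0.493, -0.0]
contact_force: [0.8, -0.8, -6.1]
opening: 0.0249
grip_force: 78.9
t: 11.08
tool_pos: [0.5608, 0.3176, 0.368]
tool_rot: [3.103, 0.492, -0.0]
contact_force: [0.5, 0.5, -6.6]
opening: 0.0248
grip_force: 78.9
t: 11.32
tool_pos: [0.5603, 0.327, 0.3679]
tool_rot: [3.102, 0.492, -0.0]
contact_force: [-0.5, -1.2, -6.3]
opening: 0.0246
grip_force: 78.9
11.325 [0.5603 0.327  0.3679] [[0.9509176814027418, 0.3094438740791861, -0.00022801424968905143], [0.3094437633950094, -0.9509176515343882, -0.00042106562074300673], [-0.0003471189517549617, 0.00032984115626387677, -0.9999998853566157]]
[[283.4536 309.1969]]
n 20 areas 164.0 211.0 w 6.88 rms px 0.3353372400315752 L 0.18399999999999997 mean px [283.8409 310.5774] pred [283.4587 310.4195] te 12.375 H [0.5605 0.3268 0.3679]
s [-0.0092 -0.0039] sd/w [0.0176 0.0066] amp mm [19.8838  7.6189]
D [0.0005 0.0002]
0.07,-0.00  0.16,-0.01  0.18,-0.01  0.10,-0.01  -0.04,-0.00  -0.16,0.01  -0.19,0.01  -0.12,0.01  -0.02,0.00  0.04,-0.00  max 0.18700094771988485
```

View pics/last.png

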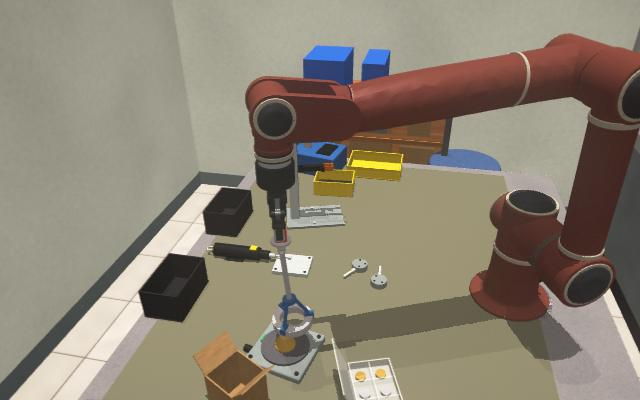

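The ring hangs over the cone at (285,340) with about 21 mm of swing left. Damping it now.

```bash
python3 -m jog '[[0,0,0,0.07,0,0,-1],[0,0,0,0.16,-0.01,0,-1],[0,0,0,0.18,-0.01,0,-1],[0,0,0,0.10,-0.01,0,-1],[0,0,0,-0.04,0,0,-1]]' >/dev/null
python3 -m jog '[[0,0,0,-0.16,0.01,0,-1],[0,0,0,-0.19,0.01,0,-1],[0,0,0,-0.12,0.01,0,-1],[0,0,0,-0.02,0,0,-1],[0,0,0,0.04,0,0,-1]]'
python3 - <<'E'
from sw import *
s,sd,w,H=measure(20,(230,240,340,330),6.88)
D=np.array([.561,.327])-H[:2]; print('D',D)
rows(plan(s,sd,w,D,10))
i=cv2.imread('pics/last.png');cv2.imwrite('pics/m5.png',cv2.resize(i[280:380,230:340],None,fx=6,fy=6,interpolation=cv2.INTER_CUBIC)[:600])
E
```

```text
t: 13.62
tool_pos: [0.561, 0.3272, 0.3681]
tool_rot: [-3.103, -0.492, -0.0]
contact_force: [-0.4, -0.2, -7.1]
opening: 0.025
grip_force: 78.9
n 20 areas 169.0 189.0 w 6.88 rms px 0.23518621178803498 L 0.18599999999999997 mean px [283.3299 310.9827] pred [283.2292 311.1201] te 14.625 H [0.5611 0.3271 0.3679]
s [-0.0017  0.0012] sd/w [0.0046 0.0004] amp mm [4.8914 1.2518]
D [-0.0001 -0.0001]
0.02,0.00  0.03,0.01  0.03,0.02  0.01,0.02  -0.02,0.01  -0.04,-0.01  -0.04,-0.02  -0.02,-0.02  0.00,-0.01  0.01,-0.00  max 0.03867048184171685
```

View pics/m5.png

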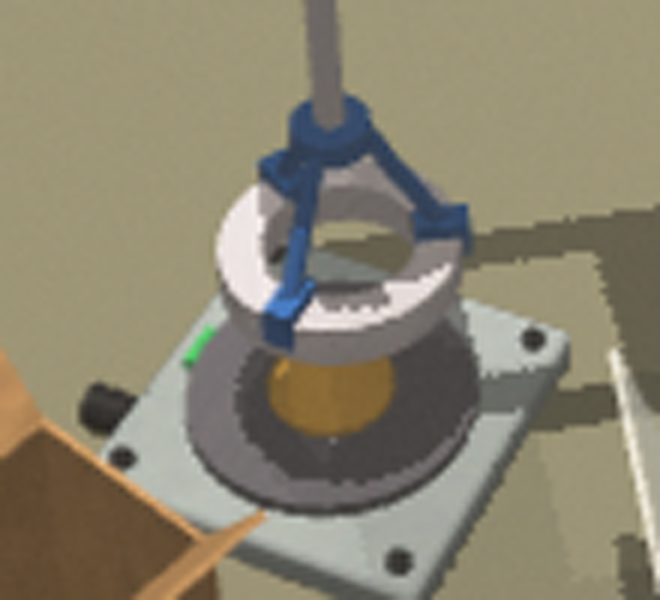

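The crop shows the ring (x 266–307 px) above the seat plate (x 261–310 px), nearly centred. One more damping pass, then a centring check by projection.

```bash
python3 -m jog '[[0,0,0,0.02,0,0,-1],[0,0,0,0.03,0.01,0,-1],[0,0,0,0.03,0.02,0,-1],[0,0,0,0.01,0.02,0,-1],[0,0,0,-0.02,0.01,0,-1]]' >/dev/null
python3 -m jog '[[0,0,0,-0.04,-0.01,0,-1],[0,0,0,-0.04,-0.02,0,-1],[0,0,0,-0.02,-0.02,0,-1],[0,0,0,0,-0.01,0,-1],[0,0,0,0.01,0,0,-1]]'
python3 - <<'E'
from sw import *
s,sd,w,H=measure(20,(230,240,340,330),6.88)
d=grab('side');a=np.linspace(0,6.28,200)
C=lambda x,y,z,r:proj(d,np.c_[x+r*np.cos(a),y+r*np.sin(a),z+0*a])
for n,c in(('plate',C(.561,.327,.025,.06)),('ringtop',C(.561,.327,H[2]-.25,.048)),('ringbot',C(.561,.327,H[2]-.27,.048)),('conetop',C(.561,.327,.055,.012))): print(n,c.min(0),c.max(0),c.mean(0))
# ring silhouette: bright pixels, low saturation
i=d['img'][300:345,255:320]; h=cv2.cvtColor(i,cv2.COLOR_RGB2HSV)
i0=cv2.imread('pics/side0.png')[300:345,255:320,::-1]
m=np.abs(i.astype(int)-i0).sum(2)>60
for r in range(0,45,3): 
    x=np.where(m[r])[0]; print(r+300,(x.min()+255,x.max()+256) if len(x) else None,end=' ')
E
```

```text
t: 15.88
tool_pos: [0.5605, 0.327, 0.3679]
tool_rot: [3.103, 0.492, 0.0]
contact_force: [-0.1, 0.1, -7.2]
opening: 0.0248
grip_force: 78.9
n 20 areas 171.0 185.0 w 6.88 rms px 0.17336126011258787 L 0.18599999999999997 mean px [283.6061 311.1427] pred [283.5022 311.0914] te 16.875 H [0.5605 0.3269 0.3679]
s [-0.0003 -0.0004] sd/w [ 0.0012 -0.0003] amp mm [1.2786 0.4626]
plate [260.7921 326.7784] [310.0333 364.6951] [285.3458 345.2979]
ringtop [263.0654 302.8296] [304.1586 332.4006] [283.5521 317.3271]
ringbot [263.663  308.9306] [304.3747 338.6814] [283.9589 323.5189]
conetop [279.9278 332.4434] [289.9011 339.9589] [284.8945 336.1808]
300 (np.int64(277), np.int64(292)) 303 (np.int64(275), np.int64(295)) 306 (np.int64(272), np.int64(297)) 309 (np.int64(271), np.int64(300)) 312 (np.int64(268), np.int64(303)) 315 (np.int64(266), np.int64(308)) 318 (np.int64(266), np.int64(320)) 321 (np.int64(265), np.int64(320)) 324 (np.int64(266), np.int64(310)) 327 (np.int64(266), np.int64(306)) 330 (np.int64(267), np.int64(308)) 333 (np.int64(273), np.int64(308)) 336 (np.int64(271), np.int64(309)) 339 (np.int64(270), np.int64(310)) 342 (np.int64(269), np.int64(320))
```

The ring sits about 4 mm toward -x of centre, so I'll shift gently and then hold still.

```bash
python3 -m jog '[[0,0,0,0.02,0,0,-1],[0,0,0,0.02,0,0,-1],[0,0,0,0.02,0,0,-1],[0,0,0,0.02,0,0,-1],[0,0,0,0.02,0,0,-1]]' >/dev/null
python3 -m jog '[[0,0,0,0.02,0,0,-1],[0,0,0,0,0,0,-1],[0,0,0,0,0,0,-1],[0,0,0,0,0,0,-1],[0,0,0,0,0,0,-1]]' >/dev/null
for k in 1 2 3; do python3 -m jog '[[0,0,0,0,0,0,-1],[0,0,0,0,0,0,-1],[0,0,0,0,0,0,-1],[0,0,0,0,0,0,-1],[0,0,0,0,0,0,-1]]' >/dev/null; done
python3 - <<'E'
from sw import *
s,sd,w,H=measure(26,(230,240,340,330),6.88)
i=cv2.imread('pics/last.png')[300:345,255:320,::-1].astype(int); i0=cv2.imread('pics/side0.png')[300:345,255:320,::-1]
m=np.abs(i-i0).sum(2)>60
for r in range(12,36,3): 
    x=np.where(m[r])[0]; print(r+300,x.min()+255,x.max()+256,end='; ')
E
```

```text
n 26 areas 180.0 198.0 w 6.88 rms px 0.16675048579499943 L 0.18499999999999997 mean px [282.2836 310.9179] pred [281.934  310.8997] te 21.35 H [0.5639 0.3281 0.3679]
s [ 0.     -0.0004] sd/w [0.0013 0.0004] amp mm [1.3001 0.5611]
312 267 301; 315 265 306; 318 264 320; 321 264 320; 324 264 310; 327 265 305; 330 265 306; 333 267 307;
```

Still within 1.5 mm for over 3 s and centred, so I'm lowering.

```bash
python3 -m jog '[[0,0,0,0,0,0.15,-1],[0,0,0,0,0,0.3,-1],[0,0,0,0,0,0.3,-1],[0,0,0,0,0,0.3,-1],[0,0,0,0,0,0.3,-1]]'
python3 -m jog '[[0,0,0,0,0,0.2,-1],[0,0,0,0,0,0.2,-1],[0,0,0,0,0,0.15,-1],[0,0,0,0,0,0.1,-1],[0,0,0,0,0,0.06,-1]]'
python3 -m jog '[[0,0,0,0,0,0.06,-1],[0,0,0,0,0,0.04,-1],[0,0,0,0,0,0,-1]]'
```

```text
t: 21.98
tool_pos: [0.5638, 0.328, 0.3264]
tool_rot: [3.103, 0.492, -0.001]
contact_force: [-0.6, -0.8, -5.7]
opening: 0.025
grip_force: 78.9
t: 22.6
tool_pos: [0.5639, 0.3281, 0.3061]
tool_rot: [-3.103, -0.492, -0.0]
contact_force: [-0.0, 0.4, -6.3]
opening: 0.025
grip_force: 78.9
t: 22.98
tool_pos: [0.5638, 0.328, 0.303]
tool_rot: [3.103, 0.492, -0.0]
contact_force: [-0.2, -0.1, -6.6]
opening: 0.0251
grip_force: 78.9
```

```bash
python3 -m jog '[[0,0,0,0,0,0.04,-1],[0,0,0,0,0,0.04,-1],[0,0,0,0,0,0.04,-1],[0,0,0,0,0,0,-1]]'|egrep 'pos|force'
python3 -m jog '[[0,0,0,0,0,0.03,-1],[0,0,0,0,0,0,-1]]'|egrep 'pos|force'
```

```text
tool_pos: [0.5638, 0.328, 0.2993]
contact_force: [0.4, 0.6, -6.4]
grip_force: 78.9
tool_pos: [0.5639, 0.3281, 0.2988]
contact_force: [0.2, -0.1, -5.2]
grip_force: 79.0
```

```bash
for k in 1 2; do python3 -m jog '[[0,0,0,0,0,0.03,-1],[0,0,0,0,0,0,-1]]'|egrep 'pos|force'; done
```

```text
tool_pos: [0.5642, 0.3283, 0.2986]
contact_force: [1.0, -0.2, -4.6]
grip_force: 79.0
tool_pos: [0.5643, 0.3284, 0.2985]
contact_force: [-1.1, 0.5, 2.2]
grip_force: 79.6
```

```bash
python3 - <<'E'
from sw import *
o=status.get_obs();print(o['t'],o['tool_pos'],o['contact_force'])
d=grab('side','pics/e.png');a=np.linspace(0,6.28,200)
C=lambda x,y,z,r:proj(d,np.c_[x+r*np.cos(a),y+r*np.sin(a),z+0*a])
for n,c in(('ringtop',C(.561,.327,.045,.048)),('ringbot',C(.561,.327,.025,.048))): print(n,(c.min(0)-[230,280])*6,(c.max(0)-[230,280])*6)
cv2.imwrite('pics/e1.png',cv2.resize(d['img'][280:380,230:340,::-1],None,fx=6,fy=6,interpolation=cv2.INTER_CUBIC))
E
```

```text
24.225 [0.5643 0.3284 0.2985] [-1.0648  0.4524  2.2047]
ringtop [211.1506 267.3394] [449.5659 448.3714]
ringbot [214.5059 301.6718] [450.7797 483.5444]
```

View pics/e1.png

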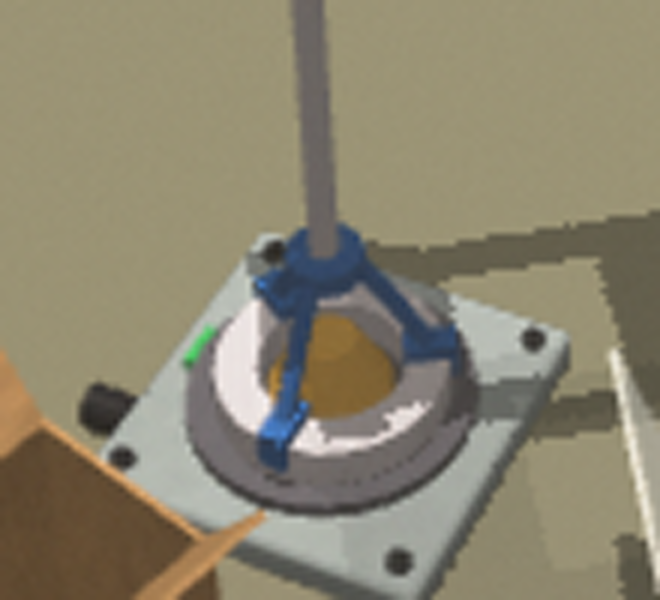

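The ring lies flat on the seat round the cone (its edges match the projected seated outline). Releasing and withdrawing upward.

```bash
python3 -m jog '[[0,0,0,0,0,0,1],[0,0,0,0,0,0,1],[0,0,0,0,0,-0.4,1],[0,0,0,0,0,-1,1],[0,0,0,0,0,-1,1]]'
python3 -m jog '[[0,0,0,0,0,-1,1],[0,0,0,0,0,-1,1],[0,0,0,0,0,-1,1],[0,0,0,0,0,0,1],[0,0,0,0,0,0,1]]'
python3 -m jog '[[0,0,0,0,0,0,1],[0,0,0,0,0,0,1],[0,0,0,0,0,0,1],[0,0,0,0,0,0,1],[0,0,0,0,0,0,1]]'
python3 - <<'E'
from h import *
d=grab('side');cv2.imwrite('pics/f1.png',cv2.resize(d['img'][180:380,190:390,::-1],None,fx=3,fy=3,interpolation=cv2.INTER_CUBIC))
E
```

```text
t: 24.9
tool_pos: [0.5639, 0.328, 0.3703]
tool_rot: [3.103, 0.492, 0.0]
contact_force: [-0.6, 0.9, -0.6]
opening: 0.0854
grip_force: 0.0
t: 25.52
tool_pos: [0.5638, 0.328, 0.4577]
tool_rot: [3.102, 0.492, -0.002]
contact_force: [-0.1, -0.4, 0.2]
opening: 0.0854
grip_force: 0.0
t: 26.15
tool_pos: [0.5639, 0.3281, 0.4588]
tool_rot: [-3.103, -0.492, -0.0]
contact_force: [-0.4, -0.5, 1.0]
opening: 0.0854
grip_force: 0.0
```

View pics/f1.png

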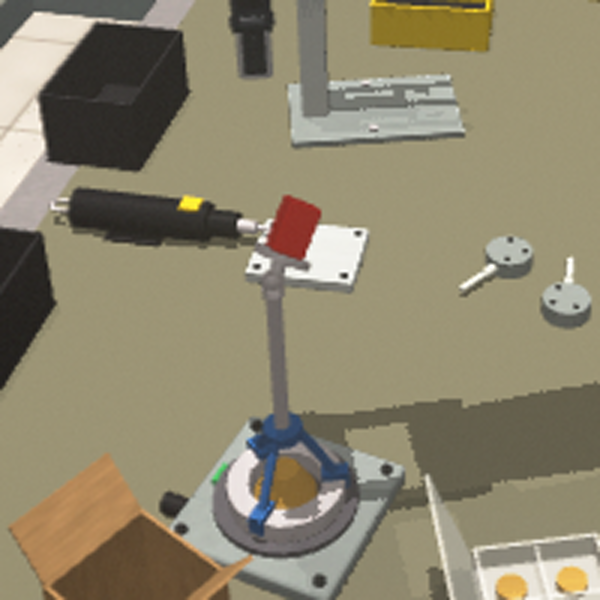

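The handle has tipped to its stop, the ring lies flat, and the gripper is clear.

```bash
python3 -m jog '[[0,0,0,0,0,0,1],[0,0,0,0,0,0,1],[0,0,0,0,0,0,1],[0,0,0,0,0,0,1]]' >/dev/null; python3 -c "
from station import finish_job
print(finish_job())"
```

```text
the job is handed in; nothing more can be done
None
```

The job is handed in at about 27 s: by the camera fits the ring hung within about 1.5 mm over the cone for 3 s, and it now lies flat on the spindle with the handle released and the gripper clear. The judge's verdict was not shown.

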